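# Knock the fixture's locking pin home

## Robot

A 6-joint arm with a two-finger parallel gripper is mounted at the origin on the work surface. World frame = base frame: x ahead of the robot, y to its left, z up, the work surface at z = 0. Lengths are in m, angles in rad, forces in N, time in s.
With the tool pointing down it reaches from about 0.325 to 0.85 m from the base axis. Payload 15.5 kg.
Tool frame: the origin (TCP) lies midway between the tips of the shut fingers; the grasp point (between the pads) lies 19 mm behind it; z points along the fingers, y is the line along which they close (so a half turn about z gives the same grasp; the last joint's range is limited). The gripper opens to 91 mm and grips with 3 to 60 N. Pads are 32 mm wide; open, the fingers measure 118 mm over their backs; the gripper's body (76 mm by 178 mm) begins 60 mm behind the grasp point.
Start: joints at [1.125, 0.494, 1.345, -0, 1.302, -0.096], TCP at [0.214, 0.587, 0.214] pointing down, gripper open.
Joint ranges: [-2.91, 2.91], [-0.82, 2.16], [0.22, 2.67], [-1.22, 4.37], [0.12, 2.79], [-3.08, 3.08]. Speed limits (rad/s): [1.89, 1.89, 2.57, 3.01, 3.01, 3.01].

## Interface

Orientations are given as a unit quaternion [x, y, z, w].
In Python, from rig import env gives the robot as it stands.
- The arm moves only by the tool drive_tool, never from a script. Its argument "targets" is text: rows parted by semicolons, each of 7 numbers parted by spaces: the shift along the tool's x, y, z normalised to -1 to 1, where 1 is 0.1 m, then the turn, a rotation vector about the tool's x, y, z normalised to -1 to 1, where 1 is 180 degrees, then the opening, from 0 (shut) to 1 (fully open). In form: x y z ax ay az claw; .... A call has 1 to 12 rows; each row shifts and turns the commanded pose from where the row before left it, along the tool's axes as they then stand; what a row does not reach is not made up. A row lasts 1/8 s, in which the tool goes at most 62.5 mm and 10.7 degrees, less where a joint would pass 70% of its speed; a pose out of reach is approached as far as the arm can. A call with a number of a shift or a turn outside -1 to 1 is refused whole. A call with a gripper value outside its range is refused whole. The fingers move at their own pace and stop on an object; "grip_force" is the grip in N (left out, the last holds). Time passes only in rows, so rows that do not move let the fingers close. It gives the time, the measured TCP pose, the force, the opening and the grip force at its end, in the units of the state.
- env.observe(): the state, without advancing time (a new reading comes with each control period).
- env.snapshot(name): name is "scene" or "side" or "wrist"; returns a dict with "pixels" (420x560x3 uint8, red, green, blue), "fx", "fy", "cx", "cy" (pixels), "R" (3x3) and "t" (3): a world point X has camera coordinates R X + t. Camera axes: x right, y down, z forward; pixel columns grow to the right and rows downward; lengths in m; the calibration is good to about 2 mm. A picture is of the moment at which its call begins. There is no depth.
- env.finish_job(): hands the job in; it is judged then, once.
The state is a dict: "time_s": time; "joint_positions": joint angles; "joint_velocities": joint speeds; "effort": joint torques, N m; "tool_pos": TCP position; "tool_rot": TCP orientation; "contact_force": force on the tool from outside, world axes, zero at the start; "moment": the same for the moment, N m; "grip_width": finger opening in m; "grasp_force": force on a finger pad.
Only numpy, scipy, OpenCV 4.12 (cv2) and the standard library are available. Lean on these libraries where they do the work, as an engineer would, in place of code of your own. Each camera call takes 0.05 s, during which the arm holds its last target. There are 200 camera calls.

## Task

Lift the canister off the weld fixture and stand it on the bench. Draw the mallet out from under the riser by its handle, stand it on the bench in the open and let go, then take it again by its head and knock the fixture's sprung pin fully home with it, using a brisk downward blow rather than a slow push. Finish with the mallet stood upright on the bench again clear of the riser; move the pin only with the mallet, keep the canister upright, and leave the other things on the bench where they are.

Things in the scene. Friction and masses are not known exactly. Their poses are not given: they have to be found in the camera images.
- fixture: Flat aluminium fixture fixed to the bench: base plate 140 mm (its x) by 270 mm (y), 30 mm thick; origin at the centre of its underside, z up. The canister stands on the plate at about y = -50 mm; a rail 10 mm high runs along the +x edge there. At y = +85 mm a dark round boss (44 mm across, top 45 mm above the bench) carries the pin.
- pin (a joint): Upright sprung steel pin sliding in the boss; its spring sleeve grips the bore, so it stays where it is driven. Value in m: 0 = fully up, grows downward, 0.028 = fully home (head resting on the boss, a solid stop). Starts within 0.005 of the top. It takes about 8 to 12 N to drive it.
- pin_top (a point): Centre of the flat top of the pin's round steel head (32 mm across, 12 mm thick). 85 mm above the bench with the pin fully up, 57 mm when it is home. It moves with the pin.
- canister: Steel canister, 89 mm across, 117 mm tall with its lid, with a fixed bail handle above: two thin uprights and a wooden crossbar along its y, 98 mm long, 14 mm wide (x), from 174 to 190 mm above the underside; 57 mm free beneath the bar. 0.3 to 0.6 kg. Origin at the centre of its underside, z up. Starts standing on the fixture plate.
- canister_grip (a point): Centre of the canister's wooden crossbar, 182 mm above its underside.
- riser: White bench riser (small shelf) fixed to the bench: 160 mm deep (its x), 260 mm wide (y), deck underside 125 mm and top 139 mm above the bench, closed at the sides and back, open only at its front, -x. Boxes and a meter are fixed on the deck, up to 195 mm above the bench. Origin at the centre of its underside.
- mallet: Mallet standing on its striking face: white nylon head 50 (its x) x 44 (y) x 90 mm tall; wooden handle level at 45 mm height along -x, 25 to 175 mm from the head's centre, 20 wide, 24 high. 0.3 to 0.5 kg, nearly all in the head: droops if lifted by the handle, so slide it. Origin at the centre of the head's underside (striking face), z up. Starts head under the riser, handle out of its front.
- mallet_head (a point): Centre of the mallet's head, 45 mm above its underside.
- mallet_handle (a point): Point on the handle's axis, 140 mm from the head's centre, 35 mm from the handle's end.
- jar: Bystander: small amber jar, 60 mm across, 75 mm tall. Origin at the centre of its underside.
- bench_block: Bystander: dark steel bench block 75 x 75 x 24 mm lying flat. Origin at the centre of its underside.
- wrench: Bystander: steel wrench 160 mm long lying along its x. Origin about the middle of its underside.
- brush: Bystander: brush 170 mm long lying along its x. Origin about the middle of its underside.
- loupe: Bystander: grey metal loupe, 48 mm across, 50 mm tall, standing. Origin at the centre of its underside.
- tin: Bystander: low round aluminium tin without a handle, 72 mm across, 60 mm tall. Origin at the centre of its underside.
Mind the look-alikes: they are no part of the job. Leave any red or yellow look-alike of the canister alone.

How it is judged:
On the way, in this order (a step that is already met when the one before it is completed fails the run):
1. the canister stands upright on the bench, let go (height (world z) of canister below 0.006 m and angle between canister's own z axis and vertical below 0.1 rad and linear speed of canister below 0.03 m/s and contact force between the fingers and canister below 0.2 N), for 0.2 s.
2. the mallet stands upright on the bench clear of the riser, let go (height (world z) of mallet below 0.006 m and angle between mallet's own z axis and vertical below 0.1 rad and linear speed of mallet below 0.03 m/s and contact force between the fingers and mallet below 0.2 N and (x of mallet in the frame of riser below -0.11 m or x of mallet in the frame of riser above 0.11 m or y of mallet in the frame of riser below -0.16 m or y of mallet in the frame of riser above 0.16 m)), for 0.2 s.
3. the mallet, held by its head, knocks the pin down briskly (pin moving at over 0.03 m/s) (contact force between mallet and pin above 1 N and velocity of joint pin above 0.03 m/s and contact force between the fingers and mallet above 1 N and horizontal distance between the grasp point and mallet_head below 0.03 m).
At the end, for the whole second after the job is handed in: The pin is home (within 2.5 mm of its stop at 28 mm); canister and mallet both stand upright (within 0.1 rad) on the bench top itself, released and at rest, the mallet's head clear of the riser's footprint (all of step 1 and all of step 2 and value of joint pin above 0.0255 m); the robot touches nothing.
It fails at once if the pin is touched by the robot itself (contact force between any of the fingers, the arm and pin above 1 N).
It fails at once if the pin is pushed with the canister (contact force between canister and pin above 2 N).
It fails at once if the canister is tipped by more than 0.6 rad (angle between canister's own z axis and vertical above 0.6 rad).
It fails at once if a bystander is moved by more than 30 mm (distance of any of jar, bench_block, wrench, brush, loupe, tin from where it was at the start of the episode above 0.03 m).
It also fails if it takes over 72 s, if anything falls off the work surface, if the arm or the gripper's body presses on something with over 40 N, if the wrist force passes 120 N, or if a joint passes its speed limit or range.

## Working session

There is one attempt and no reset: what is moved stays moved. The work goes in short steps, Python scripts to look and compute and a tool call to move; the robot and the scene stay as the last step left them, time stands still between calls to the robot, and variables do not carry over. Pictures are saved under pics/ and viewed, at most 10 in all, crops included, and the job is handed in when it is done.

Besides the shell and the picture viewer there is one more tool, called after "Request:" by a JSON object that holds its "method" and its "body", one argument or row to a line. drive_tool: Moves the arm, as the interface text tells. Scaled input: -1 to 1 covers 0.1 m each way for a shift and 180 degrees each way for a turn. Its arguments: {"type":"object","properties":{"targets":{"type":"string"},"grip_force":{"type":"number"}},"required":["targets"]}

```bash
mkdir -p pics; ls; cat > h.py <<'E'
import numpy as np, cv2
from rig import env
def snap(n,f=None):
    s=env.snapshot(n)
    if f: cv2.imwrite('pics/'+f,cv2.cvtColor(s['pixels'],cv2.COLOR_RGB2BGR))
    return s
def ray(s,u,v):
    R=np.array(s['R']);t=np.array(s['t'])
    c=-R.T@t; d=R.T@np.array([(u-s['cx'])/s['fx'],(v-s['cy'])/s['fy'],1])
    return c,d/np.linalg.norm(d)
def plane(s,u,v,z):
    c,d=ray(s,u,v); return c+d*(z-c[2])/d[2]
def proj(s,X):
    p=np.array(s['R'])@np.array(X)+np.array(s['t']); return s['fx']*p[0]/p[2]+s['cx'],s['fy']*p[1]/p[2]+s['cy']
E
python3 - <<'E'
from h import *
for n in ('scene','side','wrist'):
    s=snap(n,n+'0.png'); print(n,ray(s,280,210))
print(env.observe())
E
```

```text
pics
scene (array([1.11055177, 0.57451426, 0.95466021]), array([-0.50529347, -0.51130109, -0.69516164]))
side (array([ 0.08641612, -1.07376762,  0.95493578]), array([ 0.29124628,  0.77072562, -0.56670771]))
wrist (array([0.14717763, 0.61105362, 0.38388665]), array([ 0.24081844, -0.09245704, -0.96615639]))
{'time_s': 0.15, 'joint_positions': array([ 1.12546193e+00,  4.94008392e-01,  1.34595125e+00,  3.45728234e-06,
        1.30247891e+00, -9.55243645e-02]), 'joint_velocities': array([-0.00128859, -0.00266936, -0.00338792,  0.0012944 ,  0.00016556,
       -0.00046886]), 'effort': array([ 2.46336604e-03, -8.79203296e+01, -3.82048988e+01,  7.06878444e-02,
        5.04678057e-02, -7.20374032e-05]), 'tool_pos': array([0.21409548, 0.58690546, 0.21350789]), 'tool_rot': array([ 1.74015038e-01,  9.84742904e-01, -4.07129235e-04, -1.14594001e-04]), 'contact_force': array([-0.38116694,  0.01898522, -0.08128758]), 'moment': array([-0.04964675, -0.02738818, -0.01175728]), 'grasp_force': 0.0, 'grip_width': 0.09097574620604722}
```

View pics/scene0.png

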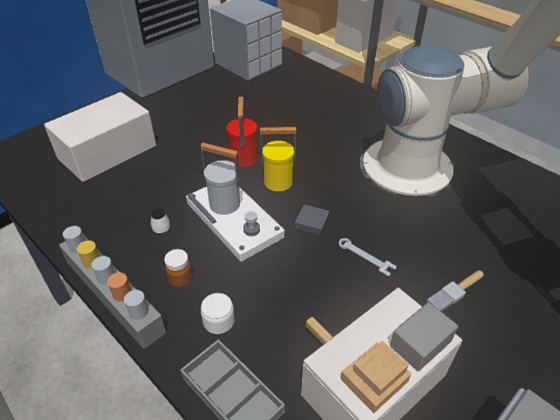

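View pics/side0.png

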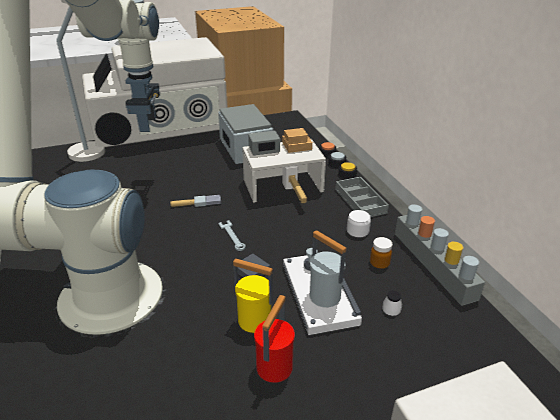

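The scene view shows the grey canister on the white fixture (bar about (219,151), body (223,188)), the pin about (251,218), the mallet handle about (320,330) at the riser, and red and yellow look-alikes beside the canister. The side view shows the bar at (329,242), the pin hidden about (312,258) and the handle at (298,188).

```bash
python3 - <<'E'
from h import *
a=cv2.imread('pics/scene0.png');b=cv2.imread('pics/side0.png')
def crop(i,x,y,w=100,h=75): return cv2.resize(i[y:y+h,x:x+w],(400,300),interpolation=cv2.INTER_CUBIC)
m=np.vstack([np.hstack([crop(a,185,140,),crop(a,185,190)]),np.hstack([crop(b,275,230,),crop(b,230,140,100,75)])])
cv2.imwrite('pics/m0.png',m)
S=snap('scene');D=snap('side')
for i,s,n in((a,S,'scene'),(b,D,'side')):
    hsv=cv2.cvtColor(i,cv2.COLOR_BGR2HSV)
    k=cv2.inRange(hsv,(5,120,60),(22,255,255))
    nn,l,st,ce=cv2.connectedComponentsWithStats(k)
    print(n,[(st[j].tolist(),ce[j].round(1).tolist()) for j in range(1,nn) if st[j][4]>60])
# ring/obstacles rough positions
for n,s,u,v,z in [('jar',S,177,253,.075),('tin',S,217,305,.06),('block',S,312,217,.024),('loupe',S,160,215,.05),('yellow',S,278,150,.117),('red',S,242,128,.117),('wr1',S,347,243,.005),('wr2',S,390,268,.005),('br1',S,478,275,.01),('br2',S,433,302,.01),('traycorner',S,219,343,.02),('trayL',S,181,378,.02),('rackR',S,160,330,.03)]:
    print(n,plane(s,u,v,z).round(3))
E
```

```text
scene [([238, 96, 6, 23, 115], [240.2, 106.3]), ([260, 127, 37, 8, 258], [277.6, 130.1]), ([201, 142, 37, 16, 284], [218.7, 149.8]), ([78, 240, 21, 28, 209], [88.9, 256.5]), ([165, 261, 27, 26, 402], [179.3, 275.9]), ([108, 272, 23, 29, 439], [118.4, 285.4])]
side [([196, 7, 96, 108, 6547], [249.1, 56.1]), ([282, 128, 30, 24, 546], [296.5, 140.0]), ([321, 142, 14, 8, 86], [327.5, 145.6]), ([289, 175, 18, 28, 115], [297.5, 188.0]), ([171, 199, 23, 7, 85], [182.2, 201.9]), ([419, 216, 16, 22, 260], [426.0, 226.2]), ([313, 230, 33, 24, 276], [329.0, 241.4]), ([445, 243, 18, 22, 169], [452.5, 255.6]), ([370, 247, 22, 22, 327], [379.9, 258.5]), ([233, 259, 40, 17, 300], [252.1, 266.5]), ([254, 295, 31, 38, 307], [272.6, 312.8])]
jar [ 0.745 -0.138  0.075]
tin [0.766 0.032 0.06 ]
block [ 0.392 -0.031  0.024]
loupe [ 0.689 -0.295  0.05 ]
yellow [ 0.337 -0.217  0.117]
red [ 0.339 -0.366  0.117]
wr1 [0.382 0.085 0.005]
wr2 [0.37  0.213 0.005]
br1 [0.239 0.379 0.01 ]
br2 [0.386 0.346 0.01 ]
traycorner [0.81  0.087 0.02 ]
trayL [0.915 0.095 0.02 ]
rackR [ 0.883 -0.021  0.03 ]
```

View pics/m0.png

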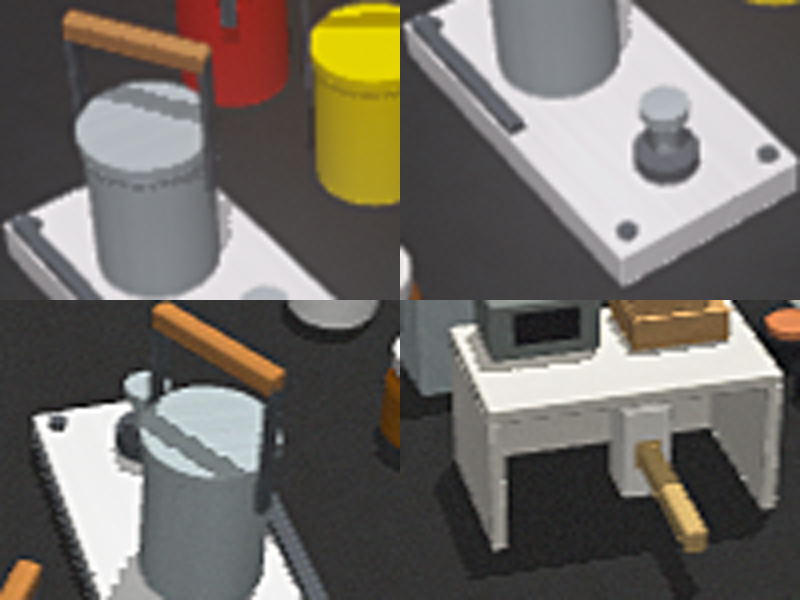

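The enlarged crops show: scene pin top at (251,215.7), bar ends (202.5,146)-(236.5,154), plate-top corners (186,196), (240.5,254), (284,231); side pin top about (311,251), mallet handle from head at (292.5,176) to end (303,199).

```bash
cat >> h.py <<'E'
def tri(*obs):
    A=np.zeros((3,3));b=np.zeros(3)
    for s,u,v in obs:
        c,d=ray(s,u,v);P=np.eye(3)-np.outer(d,d);A+=P;b+=P@c
    X=np.linalg.solve(A,b); return X,[round(float(np.hypot(*(np.array(proj(s,X))-[u,v]))),1) for s,u,v in obs]
E
python3 - <<'E'
from h import *
S=snap('scene');D=snap('side')
print('pin',tri((S,251,215.7),(D,311,251)),plane(S,251,215.7,.083))
print('bar',tri((S,218.7,149.8),(D,329,241.4)),plane(S,218.7,149.8,.212),plane(D,329,241.4,.212))
a=tri((S,202.5,147),(D,344.5,249.5))[0];b=tri((S,236.5,154.5),(D,315,233.5))[0]
print('bar ends',a,b,np.degrees(np.arctan2(*(b-a)[1::-1])))
P=[plane(S,*p,.03) for p in((186,196),(240.5,254.3),(284,231))]
print('plate',P,[np.linalg.norm(P[i+1]-P[i]) for i in(0,1)],np.degrees(np.arctan2(*(P[1]-P[0])[1::-1])),np.degrees(np.arctan2(*(P[2]-P[1])[1::-1])))
for s,i in((S,'scene'),(D,'side')):
    im=cv2.imread(f'pics/{i}0.png');hsv=cv2.cvtColor(im,cv2.COLOR_BGR2HSV)
    k=cv2.inRange(hsv,(8,60,50),(28,255,255)); m=np.zeros_like(k)
    if i=='scene': m[310:350,300:335]=255
    else: m[170:210,280:312]=255
    ys,xs=np.nonzero(k&m); pts=np.c_[xs,ys].astype(np.float32)
    r=cv2.minAreaRect(pts);print(i,len(xs),r,pts.mean(0))
    bp=cv2.boxPoints(r); print(bp.round(1).tolist())
    q=[plane(s,*p,.057) for p in bp]; print(np.round(q,3).tolist())
for n,u,v in[('rcorner',243.5,147),('rfrontL',352.5-230+140,0)]: pass
# riser front top corners from side crop
f=lambda x,y:(230+(x-400)/4,140+(y-300)/4)
R=[plane(D,*f(*p),.139) for p in((493,413),(781,378),(452,328))]
print('riser',np.round(R,3).tolist())
print('front dir',np.degrees(np.arctan2(*(R[1]-R[0])[1::-1])))
E
```

```text
pin (array([ 0.54396945, -0.10443323,  0.08170892]), [0.7, 0.6]) [ 0.54328378 -0.102749    0.083     ]
bar (array([ 0.53103234, -0.23028216,  0.2120231 ]), [0.9, 0.9]) [ 0.52910075 -0.2294095   0.212     ] [ 0.53269817 -0.23157256  0.212     ]
bar ends [ 0.55228444 -0.269453    0.21051935] [ 0.51199649 -0.18698541  0.21081508] 116.0369282117108
plate [array([ 0.58510521, -0.32689067,  0.03      ]), array([ 0.61795902, -0.06173547,  0.03      ]), array([ 0.48568196, -0.04284657,  0.03      ])] [np.float64(0.2671827989940604), np.float64(0.1336189014956954)] 82.93681837885372 171.87321537613747
scene 366 ((317.5000305175781, 330.0000305175781), (30.405588150024414, 12.020814895629883), 45.0) [317.7787  329.99454]
[[302.5, 323.5], [311.0, 315.0], [332.5, 336.5], [324.0, 345.0]]
[[0.666, 0.194, 0.057], [0.638, 0.192, 0.057], [0.645, 0.259, 0.057], [0.672, 0.26, 0.057]]
side 227 ((297.4649353027344, 188.51910400390625), (30.885963439941406, 8.300103187561035), 61.38954162597656) [297.6652  188.97797]
[[286.3999938964844, 176.89999389648438], [293.70001220703125, 173.0], [308.5, 200.10000610351562], [301.20001220703125, 204.10000610351562]]
[[0.643, 0.334, 0.057], [0.677, 0.351, 0.057], [0.657, 0.169, 0.057], [0.625, 0.155, 0.057]]
riser [[0.509, 0.297, 0.139], [0.759, 0.269, 0.139], [0.522, 0.455, 0.139]]
front dir -6.363291434052909
```

```bash
cat >> h.py <<'E'
from scipy.spatial.transform import Rotation as Ro
def go(p,yaw=None):
    "tool-frame move to world point p (TCP), tool y axis at yaw deg; units of 0.1 m and 180 deg"
    o=env.observe();R=Ro.from_quat(o['tool_rot']).as_matrix()
    d=R.T@(np.array(p)-o['tool_pos'])/.1
    y=np.degrees(np.arctan2(R[1,1],R[0,1])); tilt=np.degrees(np.arccos(-R[2,2]))
    az=0 if yaw is None else -((yaw-y+90)%180-90)/180
    print('move',d.round(3),'norm',np.linalg.norm(d).round(3),'az',round(az,4),'yaw now',y.round(2),'tilt',tilt.round(2),'pos',o['tool_pos'].round(4),'t',round(o['time_s'],2),'F',o['contact_force'].round(2),'w',round(o['grip_width'],4),'gf',round(o['grasp_force'],2))
E
python3 -c "
from h import *
S=snap('scene')
print(plane(S,150,125,.1),plane(S,62,165,.1))
go((.531,-.230,.305),26)"
```

```text
[ 0.5109459  -0.58914939  0.1       ] [ 0.79024626 -0.59515464  0.1       ]
move [-5.777 -6.59  -0.91 ] norm 8.811 az 0.2442 yaw now 69.96 tilt 0.01 pos [0.2142 0.5871 0.2138] t 0.4 F [0.05 0.26 1.1 ] w 0.0915 gf 0.0
```

Request:
{"method": "drive_tool", "body": {
  "targets": "-0.36 -0.41 -0.057 0 0 0 1;-0.36 -0.41 -0.057 0 0 0 1;-0.36 -0.41 -0.057 0 0 0 1;-0.36 -0.41 -0.057 0 0 0 1;-0.36 -0.41 -0.057 0 0 0 1;-0.36 -0.41 -0.057 0 0 0 1;-0.36 -0.41 -0.057 0 0 0 1;-0.36 -0.41 -0.057 0 0 0 1",
  "grip_force": 25
}}

```text
time_s: 1.4
tool_pos: [0.3728, 0.1787, 0.2599]
tool_rot: [0.174, 0.985, 0.0, 0.0]
contact_force: [1.5, 0.3, -0.1]
grip_width: 0.0917
grasp_force: 0.0
```

Request:
{"method": "drive_tool", "body": {
  "targets": "-0.36 -0.41 -0.057 0 0 0 1;-0.36 -0.41 -0.057 0 0 0 1;-0.36 -0.41 -0.057 0 0 0 1;-0.36 -0.41 -0.057 0 0 0 1;-0.36 -0.41 -0.057 0 0 0 1;-0.36 -0.41 -0.057 0 0 0 1;-0.36 -0.41 -0.057 0 0 0 1;0 0 0 0 0 0.05 1;0 0 0 0 0 0.05 1;0 0 0 0 0 0.05 1;0 0 0 0 0 0.05 1;0 0 0 0 0 0.044 1"
}}

```text
time_s: 2.9
tool_pos: [0.5107, -0.1757, 0.2994]
tool_rot: [0.532, 0.847, -0.0, -0.0]
contact_force: [0.3, 0.1, -0.8]
grip_width: 0.0912
grasp_force: 0.0
```

```bash
python3 - <<'E'
from h import *
s=snap('wrist','w1.png')
hsv=cv2.cvtColor(s['pixels'],cv2.COLOR_RGB2HSV)
k=cv2.inRange(hsv,(5,120,60),(22,255,255))
n,l,st,ce=cv2.connectedComponentsWithStats(k)
for j in range(1,n):
    if st[j][4]>150:
        ys,xs=np.nonzero(l==j); r=cv2.minAreaRect(np.c_[xs,ys].astype(np.float32)); bp=cv2.boxPoints(r)
        q=np.array([plane(s,*p,.22) for p in bp]); print(st[j],ce[j],r,plane(s,*r[0],.22).round(4)); print(q.round(4).tolist())
go((.531,-.230,.193),26)
E
```

```text
[  49  115   68  105 1834] [ 82.44056707 166.62104689] ((82.96469116210938, 167.17481994628906), (117.06622314453125, 16.52916145324707), 60.603946685791016) [ 0.3523 -0.2085  0.22  ]
[[0.3172, -0.1858, 0.22], [0.3255, -0.1752, 0.22], [0.3901, -0.233, 0.22], [0.3816, -0.2449, 0.22]]
[430 207  37  40 351] [442.52706553 220.07407407] ((444.43572998046875, 222.76226806640625), (23.197465896606445, 42.282432556152344), 37.99873352050781) [ 0.635  -0.1232  0.22  ]
[[0.6229, -0.1382, 0.22], [0.6267, -0.1048, 0.22], [0.6468, -0.1084, 0.22], [0.6436, -0.1424, 0.22]]
[267 227  15  41 590] [273.94067797 246.93220339] ((274.0, 247.0), (40.0, 14.0), 90.0) [ 0.5172 -0.2038  0.22  ]
[[0.5043, -0.1903, 0.22], [0.5148, -0.1852, 0.22], [0.5305, -0.2177, 0.22], [0.5196, -0.2229, 0.22]]
[ 85 256  19  56 440] [ 91.53636364 284.825     ] ((93.46644592285156, 283.3386535644531), (17.18625831604004, 55.31576919555664), 2.290609836578369) [ 0.3901 -0.3025  0.22  ]
[[0.3904, -0.3322, 0.22], [0.3765, -0.28, 0.22], [0.3899, -0.2743, 0.22], [0.4044, -0.3262, 0.22]]
[447 256  32  56 851] [466.07520564 283.84488837] ((463.50677490234375, 283.5580139160156), (55.79169464111328, 28.684526443481445), 83.2901611328125) [ 0.6805 -0.1628  0.22  ]
[[0.6533, -0.1488, 0.22], [0.6734, -0.1357, 0.22], [0.709, -0.1774, 0.22], [0.688, -0.1913, 0.22]]
[ 264  298  296   43 4689] [404.85370015 329.93815312] ((411.23577880859375, 322.71929931640625), (295.7733154296875, 41.405235290527344), 1.7357046604156494) [ 0.66   -0.2159  0.22  ]
[[0.5465, -0.2894, 0.22], [0.5297, -0.2506, 0.22], [0.7703, -0.1444, 0.22], [0.7965, -0.1795, 0.22]]
move [-0.578 -0.049  1.065] norm 1.212 az -0.0036 yaw now 25.36 tilt 0.0 pos [ 0.5107 -0.1757  0.2995] t 2.95 F [ 0.44 -0.09  0.08] w 0.0914 gf 0.0
```

View pics/w1.png

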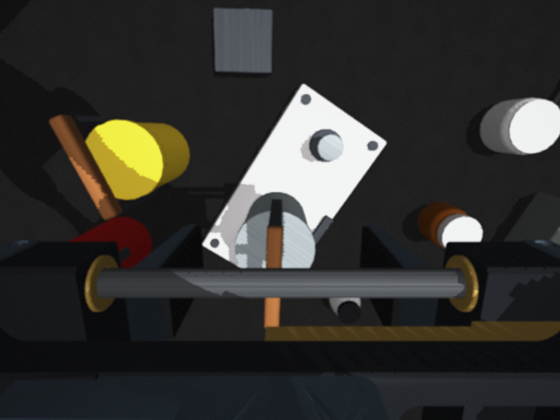

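The wrist view shows the canister bar vertical at column 274 from row 227 down, aligned with the fingers' gap; the pin top is at (327,147).

Request:
{"method": "drive_tool", "body": {
  "targets": "-0.3 -0.025 0 0 0 0 1;-0.28 -0.025 0 0 0 0 1;0 0 0.3 0 0 0 1;0 0 0.3 0 0 0 1;0 0 0.3 0 0 0 1;0 0 0.165 0 0 0 1;0 0 0 0 0 0 1;0 0 0 0 0 0 0;0 0 0 0 0 0 0;0 0 0 0 0 0 0;0 0 0 0 0 0 0"
}}

```text
time_s: 4.32
tool_pos: [0.5318, -0.23, 0.1932]
tool_rot: [0.53, 0.848, 0.0, 0.0]
contact_force: [-0.3, -0.5, 0.6]
grip_width: 0.0536
grasp_force: 0.0
```

```bash
python3 - <<'E'
from h import *
go((.53,-.45,.193),26)
S=snap('scene','s2.png');D=snap('side','d2.png')
cv2.imwrite('pics/m2.png',np.hstack([cv2.resize(cv2.imread(f'pics/{f}.png')[y:y+150,x:x+100],(400,600)) for f,x,y in(('s2',170,120),('d2',275,190))]))
E
```

```text
move [-1.968 -0.982  0.003] norm 2.2 az 0.0002 yaw now 26.04 tilt 0.03 pos [ 0.5318 -0.23    0.1932] t 4.33 F [-0.32 -0.47  0.59] w 0.0536 gf 0.0
```

Request:
{"method": "drive_tool", "body": {
  "targets": "0 0 0 0 0 0 0;0 0 0 0 0 0 0;0 0 0 0 0 0 0;0 0 0 0 0 0 0;0 0 0 0 0 0 0;0 0 -0.1 0 0 0 0;0 0 -0.2 0 0 0 0;0 0 -0.2 0 0 0 0"
}}

```text
time_s: 5.42
tool_pos: [0.5317, -0.2299, 0.244]
tool_rot: [0.53, 0.848, 0.0, -0.0]
contact_force: [-0.2, -0.7, -2.7]
grip_width: 0.0139
grasp_force: 25.0
```

Request:
{"method": "drive_tool", "body": {
  "targets": "-0.2 -0.1 0 0 0 0 0;-0.35 -0.18 0 0 0 0 0;-0.43 -0.21 0 0 0 0 0;-0.43 -0.21 0 0 0 0 0;-0.35 -0.18 0 0 0 0 0;-0.2 -0.1 0 0 0 0 0;0 0 0.3 0 0 0 0;0 0 0.3 0 0 0 0;0 0 0.15 0 0 0 0;0 0 0 0 0 0 0"
}}

```text
time_s: 6.68
tool_pos: [0.5292, -0.4491, 0.167]
tool_rot: [0.53, 0.848, 0.0, -0.001]
contact_force: [1.0, -0.3, -2.4]
grip_width: 0.0139
grasp_force: 25.0
```

```bash
python3 -c "
from h import *
go((.53,-.45,.163),26)
D=snap('side','d3.png')"
```

```text
move [-0.012  0.004  0.04 ] norm 0.042 az 0.0002 yaw now 26.03 tilt 0.11 pos [ 0.5292 -0.4491  0.167 ] t 6.67 F [ 1.01 -0.25 -2.37] w 0.0139 gf 25.0
```

View pics/d3.png

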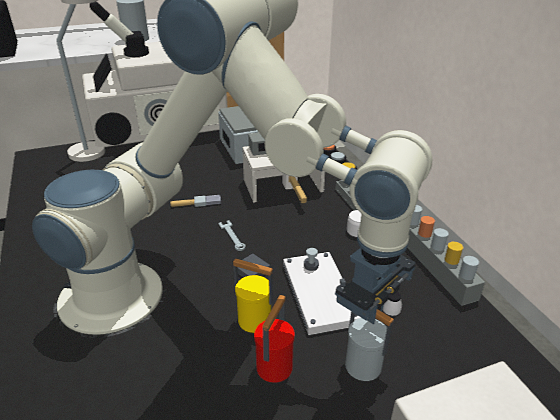

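The side view shows the canister held upright at about (366,350), clear of the red one and the white box; the pin top is now plainly visible at (311,252). Lowering and releasing.

Request:
{"method": "drive_tool", "body": {
  "targets": "0 0 0.02 0 0 0 0;0 0 0.015 0 0 0 0;0 0 0.01 0 0 0 0;0 0 0 0 0 0 0"
}}

```text
time_s: 7.22
tool_pos: [0.5297, -0.4491, 0.1635]
tool_rot: [0.53, 0.848, -0.0, 0.0]
contact_force: [0.2, 0.1, -3.5]
grip_width: 0.014
grasp_force: 25.0
```

Request:
{"method": "drive_tool", "body": {
  "targets": "0 0 0.01 0 0 0 0;0 0 0.01 0 0 0 0;0 0 0 0 0 0 0"
}}

```text
time_s: 7.6
tool_pos: [0.5298, -0.4495, 0.1626]
tool_rot: [0.53, 0.848, -0.0, 0.001]
contact_force: [-2.8, 1.5, 9.5]
grip_width: 0.014
grasp_force: 25.0
```

Contact with the bench. Release, then rise.

Request:
{"method": "drive_tool", "body": {
  "targets": "0 0 0 0 0 0 0.4;0 0 0 0 0 0 0.4;0 0 0 0 0 0 0.4;0 0 0 0 0 0 0.4;0 0 0 0 0 0 0.4;0 0 -0.3 0 0 0 0.4;0 0 -0.5 0 0 0 0.4;0 0 -0.5 0 0 0 0.4"
}}

```text
time_s: 8.6
tool_pos: [0.5295, -0.4489, 0.2928]
tool_rot: [0.53, 0.848, 0.0, -0.0]
contact_force: [-0.8, 0.1, 0.7]
grip_width: 0.0364
grasp_force: 0.0
```

```bash
python3 - <<'E'
from h import *
S=snap('scene','s4.png');D=snap('side','d4.png')
# pin head: triangulate from both
print('pin',tri((S,251,215.7),(D,311,252)))
go((.56,.10,.28),-6)
cv2.imwrite('pics/m4.png',np.hstack([cv2.resize(cv2.imread(f'pics/{f}.png')[y:y+h,x:x+w],(400,600),interpolation=cv2.INTER_CUBIC) for f,x,y,w,h in(('s4',225,195,50,75),('d4',285,235,50,75))]))
E
```

```text
pin (array([ 0.542992  , -0.10608599,  0.07975319]), [0.8, 0.7])
move [4.823 2.675 0.143] norm 5.517 az 0.178 yaw now 26.04 tilt 0.54 pos [ 0.5313 -0.4507  0.2977] t 8.7 F [0.71 0.25 0.32] w 0.0366 gf 0.0
```

View pics/m4.png

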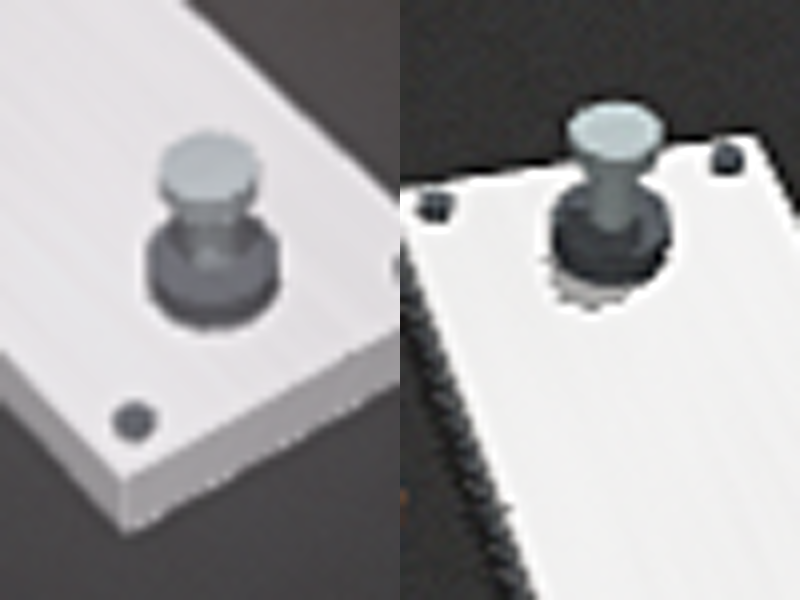

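The crops show the pin-top ellipse centre at scene (250.7,215.2) and side (311.5,250.9), standing free on its boss.

```bash
python3 - <<'E'
from h import *
S=snap('scene');D=snap('side')
print('pin',tri((S,250.7,215.2),(D,311.5,250.9)),plane(S,250.7,215.2,.083),plane(D,311.5,250.9,.083))
# canister upright check: bar centre
for n,s in(('s',S),('d',D)):
    k=cv2.inRange(cv2.cvtColor(s['pixels'],cv2.COLOR_RGB2HSV),(5,120,60),(22,255,255))
    nn,l,st,ce=cv2.connectedComponentsWithStats(k); print(n,[ce[j].round(1).tolist() for j in range(1,nn) if 150<st[j][4]<400],proj(s,(.53,-.449,.182)))
go((.62,.10,.29),-6)
E
```

```text
pin (array([ 0.54449147, -0.10554159,  0.08289836]), [0.8, 0.7]) [ 0.54262441 -0.10459711  0.083     ] [ 0.54603149 -0.10706362  0.083     ]
s [[168.6, 124.0], [277.9, 130.0], [88.9, 256.6]] (np.float64(167.8953617562888), np.float64(123.66712359242624))
d [[273.2, 23.6], [427.0, 226.9], [452.8, 255.7], [252.1, 266.5], [272.7, 312.8], [372.0, 312.2]] (np.float64(370.61338871772153), np.float64(311.79474490471637))
move [4.54  3.221 0.017] norm 5.567 az 0.178 yaw now 26.04 tilt 0.1 pos [ 0.5299 -0.4493  0.2923] t 8.8 F [-0.25 -0.66 -0.72] w 0.0367 gf 0.0
```

Request:
{"method": "drive_tool", "body": {
  "targets": "0.3 0.18 0 0 0 0 0.4;0.45 0.28 0 0 0 0 0.4;0.45 0.28 0 0 0 0 0.5;0.45 0.28 0 0 0 0 0.6;0.45 0.28 0 0 0 0 0.6;0.45 0.28 0 0 0 0 0.6;0.45 0.28 0 0 0 0 0.6;0.45 0.28 0 0 0 0 0.6;0.45 0.28 0 0 0 0 0.6;0.45 0.28 0 0 0 0 0.6;0.4 0.28 0 0 0 0 0.6;0.22 0.2 0 0 0 0 0.6"
}}

```text
time_s: 10.3
tool_pos: [0.5964, 0.1393, 0.2898]
tool_rot: [0.529, 0.849, -0.001, -0.001]
contact_force: [-0.6, -0.5, -0.3]
grip_width: 0.0547
grasp_force: 0.0
```

Request:
{"method": "drive_tool", "body": {
  "targets": "0 0 0 0 0 0.05 0.6;0 0 0 0 0 0.05 0.6;0 0 0 0 0 0.05 0.6;0 0 0 0 0 0.028 0.6;0 0 0 0 0 0 0.6"
}}

```text
time_s: 10.92
tool_pos: [0.5966, 0.137, 0.2901]
tool_rot: [0.743, 0.669, -0.001, -0.001]
contact_force: [-0.5, -0.5, -0.4]
grip_width: 0.0546
grasp_force: 0.0
```

```bash
python3 - <<'E'
from h import *
go((.62,.10,.29),-6)
s=snap('wrist','w5.png')
E
```

```text
move [-0.343  0.271  0.   ] norm 0.437 az 0.0002 yaw now -5.97 tilt 0.13 pos [0.5966 0.137  0.2901] t 10.93 F [-0.5  -0.55 -0.39] w 0.0546 gf 0.0
```

View pics/w5.png

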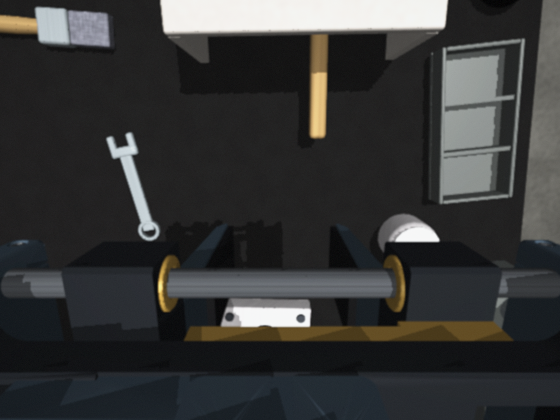

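The wrist view shows the handle from (319,35) at the riser's front edge to its end at (318,137); the tray and tin are well to the right, the wrench left.

```bash
python3 - <<'E'
from h import *
s=snap('wrist')
im=s['pixels'];k=cv2.inRange(cv2.cvtColor(im,cv2.COLOR_RGB2HSV),(8,60,50),(30,255,255))
k[:38]=0;k[145:]=0;k[:,:290]=0;k[:,350:]=0
ys,xs=np.nonzero(k)
for r in(45,70,95,120): 
    x=xs[ys==r]; print(r,x.min(),x.max(),plane(s,x.mean(),r,.055).round(4))
e=ys.max()
E_=plane(s,xs[ys>e-6].mean(),e+.5,.057); A=plane(s,xs[ys==45].mean(),45,.055)
d=(A-E_)[:2];d/=np.linalg.norm(d)
print('end',e,E_.round(4),'dir',np.degrees(np.arctan2(d[1],d[0])).round(2),'grip',(E_[:2]+.03*d).round(4),'head',(E_[:2]+.175*d).round(4))
# riser front edge corners, top z=.139
print([plane(s,*p,.139).round(4) for p in((163,33),(446,26))])
print('tin',plane(s,415,245,.06),'tray',plane(s,435,200,.02))
go((E_[0]+.03*d[0],E_[1]+.03*d[1],.027),np.degrees(np.arctan2(d[1],d[0]))-90)
E
```

```text
45 310 327 [0.6561 0.2937 0.055 ]
70 310 327 [0.6541 0.2667 0.055 ]
95 309 327 [0.6515 0.2387 0.055 ]
120 309 326 [0.6487 0.2096 0.055 ]
end 138 [0.6463 0.1875 0.057 ] dir 84.7 grip [0.649  0.2173] head [0.6624 0.3617]
[array([0.5039, 0.3006, 0.139 ]), array([0.7624, 0.2796, 0.139 ])]
tin [0.76712118 0.03385538 0.06      ] tray [0.81158422 0.08260274 0.02      ]
move [0.853 0.44  2.635] norm 2.804 az -0.0031 yaw now -5.87 tilt 0.08 pos [0.5969 0.137  0.2905] t 11.03 F [-0.36  0.02 -0.18] w 0.0548 gf 0.0
```

Request:
{"method": "drive_tool", "body": {
  "targets": "0.43 0.22 0.2 0 0 -0.003 0.6;0.42 0.22 0.35 0 0 0 0.6;0 0 0.5 0 0 0 0.6;0 0 0.5 0 0 0 0.6;0 0 0.5 0 0 0 0.6;0 0 0.35 0 0 0 0.6;0 0 0.235 0 0 0 0.6;0 0 0 0 0 0 0;0 0 0 0 0 0 0;0 0 0 0 0 0 0;0 0 0 0 0 0 0;0 0 0 0 0 0 0",
  "grip_force": 20
}}

```text
time_s: 12.52
tool_pos: [0.65, 0.2172, 0.0286]
tool_rot: [0.74, 0.673, 0.001, 0.0]
contact_force: [0.5, -1.1, 3.5]
grip_width: 0.02
grasp_force: 20.0
```

```bash
python3 -c "
from h import *
go((.649,.217,.027),-5.3)"
```

```text
move [-0.003 -0.01   0.016] norm 0.019 az -0.0009 yaw now -5.46 tilt 0.07 pos [0.65   0.2172 0.0286] t 12.53 F [ 0.5  -1.14  3.47] w 0.02 gf 20.0
```

Request:
{"method": "drive_tool", "body": {
  "targets": "-0.05 0 0 0 0 0 0;-0.15 0 0 0 0 0 0;-0.25 0 0 0 0 0 0;-0.25 0 0 0 0 0 0;-0.25 0 0 0 0 0 0;-0.25 0 0 0 0 0 0;-0.25 0 0 0 0 0 0;-0.25 0 0 0 0 0 0;-0.2 0 0 0 0 0 0;-0.1 0 0 0 0 0 0;0 0 0 0 0 0 0"
}}

```text
time_s: 13.9
tool_pos: [0.6304, 0.0169, 0.028]
tool_rot: [0.74, 0.672, -0.0, 0.0]
contact_force: [-1.1, -4.9, 4.6]
grip_width: 0.0201
grasp_force: 20.0
```

```bash
python3 -c "
from h import *
go((.649,.217,.027),-5.3)
snap('scene','s6.png')"
```

```text
move [ 2.01  -0.007  0.008] norm 2.01 az -0.0011 yaw now -5.49 tilt 0.06 pos [0.6304 0.0169 0.028 ] t 13.9 F [-1.05 -4.91  4.64] w 0.0201 gf 20.0
```

View pics/s6.png

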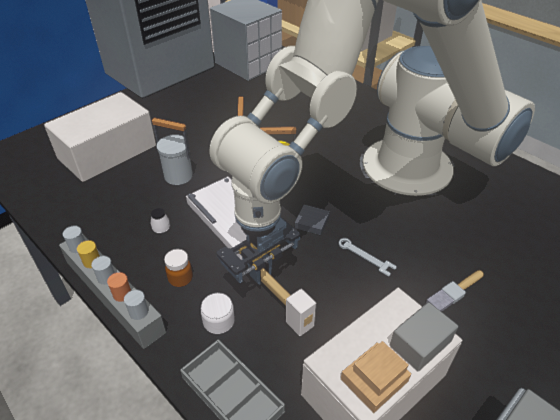

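The mallet stands upright in the open, head at about (301,312), handle in the gripper; canister stands at (176,160). Release.

Request:
{"method": "drive_tool", "body": {
  "targets": "0 0 0 0 0 0 0.6;0 0 0 0 0 0 0.6;0 0 0 0 0 0 0.6;0 0 0 0 0 0 0.6;0 0 -0.3 0 0 0 0.8;0 0 -0.5 0 0 0 0.9;0 0 -0.6 0 0 0 1;0 0 -0.6 0 0 0 1;0 0 -0.3 0 0 0 1"
}}

```text
time_s: 15.08
tool_pos: [0.6313, 0.0182, 0.2617]
tool_rot: [0.74, 0.673, 0.002, 0.002]
contact_force: [-0.5, -0.0, -0.8]
grip_width: 0.0908
grasp_force: 0.0
```

```bash
python3 - <<'E'
from h import *
s=snap('wrist','w7.png')
k=cv2.inRange(cv2.cvtColor(s['pixels'],cv2.COLOR_RGB2HSV),(0,0,120),(179,70,255))
n,l,st,ce=cv2.connectedComponentsWithStats(k)
for j in range(1,n):
    if st[j][4]>300:print(st[j],ce[j].round(1))
print(proj(s,(.6438,.1617,.09)))
go((.6438,.1617,.15),-5.3)
E
```

```text
[ 422    0   92  119 7770] [459.5  59.4]
[  482     0    78   244 10088] [536.7 134.4]
[ 257   21   46   65 2652] [279.7  49.8]
[  41   34   66  133 2313] [75.1 96.8]
[275  91  10 117 746] [279.5 155.3]
[ 355  137   69   61 3255] [389.7 166.2]
[  72  205   73   52 1808] [110.  231.2]
[ 202  238   77   31 2150] [239. 253.]
[   96   272   368    70 12654] [263.2 295.3]
(np.float64(279.42977713973346), np.float64(49.15629676361377))
move [ 1.44  -0.031  1.145] norm 1.84 az -0.0009 yaw now -5.45 tilt 0.44 pos [0.6323 0.0181 0.2645] t 15.12 F [1.6  0.1  4.06] w 0.0912 gf 0.0
```

View pics/w7.png

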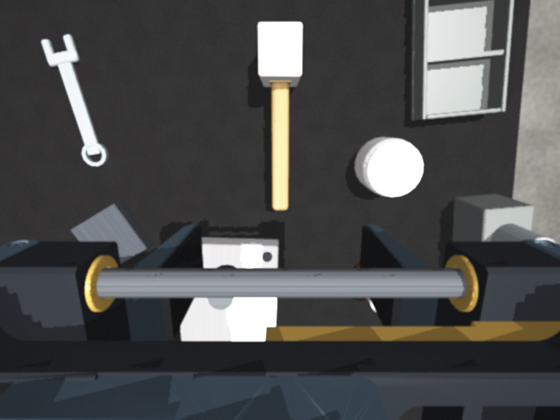

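The head's top face is centred at about (280,49), matching the predicted position, and the mallet stands upright and released.

Request:
{"method": "drive_tool", "body": {
  "targets": "0.4 -0.01 0 0 0 0 1;0.5 -0.01 0.1 0 0 0 1;0.5 -0.01 0.2 0 0 0 1;0.04 0 0.4 0 0 0 1;0 0 0.5 0 0 0 1;0 0 0.5 0 0 0 1;0 0 0.35 0 0 0 1;0 0 0.17 0 0 0 1;0 0 0 0 0 0 1",
  "grip_force": 50
}}

```text
time_s: 16.25
tool_pos: [0.6408, 0.1617, 0.0354]
tool_rot: [0.74, 0.673, -0.001, -0.0]
contact_force: [-0.3, 0.5, -0.3]
grip_width: 0.0914
grasp_force: 0.0
```

```bash
python3 -c "
from h import *
go((.6438,.1617,.04),-5.3)"
```

```text
move [ 0.002  0.03  -0.046] norm 0.055 az -0.0009 yaw now -5.46 tilt 0.08 pos [0.6408 0.1617 0.0354] t 16.25 F [-0.27  0.49 -0.32] w 0.0914 gf 0.0
```

Request:
{"method": "drive_tool", "body": {
  "targets": "0 0.03 -0.046 0 0 0 1;0 0 0 0 0 0 0;0 0 0 0 0 0 0;0 0 0 0 0 0 0;0 0 0 0 0 0 0;0 0 0 0 0 0 0;0 0 0 0 0 0 0;0 0 0 0 0 0 0"
}}

```text
time_s: 17.25
tool_pos: [0.6441, 0.1615, 0.0405]
tool_rot: [0.74, 0.673, -0.0, -0.0]
contact_force: [0.1, 0.8, 0.3]
grip_width: 0.0439
grasp_force: 50.0
```

Request:
{"method": "drive_tool", "body": {
  "targets": "0 0 -0.1 0 0 0 0;0 0 -0.3 0 0 0 0;0 0 -0.4 0 0 0 0;0 0 -0.4 0 0 0 0;0 0 -0.3 0 0 0 0;0 0 0 0 0 0 0"
}}

```text
time_s: 18.0
tool_pos: [0.6453, 0.1617, 0.1932]
tool_rot: [0.74, 0.673, 0.002, 0.001]
contact_force: [0.7, 0.2, -4.5]
grip_width: 0.0435
grasp_force: 50.0
```

```bash
python3 - <<'E'
from h import *
go((.5445,-.1055,.19))
snap('side','d8.png')
E
```

```text
move [-2.756 -0.749  0.025] norm 2.856 az 0 yaw now -5.46 tilt 0.26 pos [0.6453 0.1617 0.1932] t 18.0 F [ 0.65  0.17 -4.53] w 0.0435 gf 50.0
```

Request:
{"method": "drive_tool", "body": {
  "targets": "-0.2 -0.055 0 0 0 0 0;-0.4 -0.11 0 0 0 0 0;-0.5 -0.135 0 0 0 0 0;-0.5 -0.135 0 0 0 0 0;-0.5 -0.135 0 0 0 0 0;-0.4 -0.11 0 0 0 0 0;-0.25 -0.07 0.1 0 0 0 0;0 0 0.2 0 0 0 0;0 0 0 0 0 0 0"
}}

```text
time_s: 19.18
tool_pos: [0.5411, -0.1054, 0.1585]
tool_rot: [0.74, 0.672, -0.001, -0.002]
contact_force: [-0.2, 0.3, -3.8]
grip_width: 0.0441
grasp_force: 50.0
```

```bash
python3 - <<'E'
from h import *
go((.5445,-.1055,.16))
S=snap('scene','s8.png');D=snap('side','d8.png')
c=lambda f,x,y:cv2.resize(cv2.imread(f'pics/{f}.png')[y:y+150,x:x+100],(400,600),interpolation=cv2.INTER_CUBIC)
cv2.imwrite('pics/m8.png',np.hstack([c('s8',200,130),c('d8',260,170)]))
E
```

```text
move [ 0.002  0.034 -0.016] norm 0.037 az 0 yaw now -5.52 tilt 0.27 pos [ 0.5411 -0.1054  0.1585] t 19.18 F [-0.23  0.28 -3.77] w 0.0441 gf 50.0
```

View pics/m8.png

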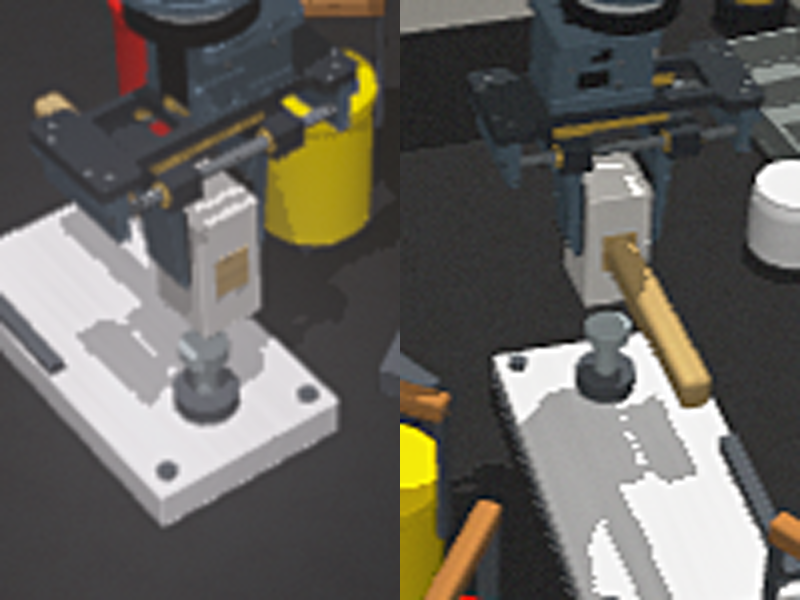

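The mallet face hangs centred over the pin in both views (scene pin at (251,216), side at (312,251)), handle toward the empty end of the plate. Strike, tapering off at the stop.

Request:
{"method": "drive_tool", "body": {
  "targets": "0 0.034 0 0 0 0 0;0 0 0 0 0 0 0;0 0 0.2 0 0 0 0;0 0 0.22 0 0 0 0;0 0 0.12 0 0 0 0;0 0 0.06 0 0 0 0;0 0 0.02 0 0 0 0;0 0 0 0 0 0 0"
}}

```text
time_s: 20.27
tool_pos: [0.5472, -0.1055, 0.099]
tool_rot: [0.74, 0.673, 0.0, 0.0]
contact_force: [1.7, -0.1, -1.3]
grip_width: 0.044
grasp_force: 50.0
```

Request:
{"method": "drive_tool", "body": {
  "targets": "0 0 0.02 0 0 0 0;0 0 0.01 0 0 0 0;0 0 0 0 0 0 0"
}}

```text
time_s: 20.65
tool_pos: [0.5473, -0.1055, 0.0972]
tool_rot: [0.74, 0.673, 0.0, 0.001]
contact_force: [-5.1, 3.2, 26.8]
grip_width: 0.0439
grasp_force: 50.0
```

Request:
{"method": "drive_tool", "body": {
  "targets": "0 0 -0.1 0 0 0 0;0 0 -0.3 0 0 0 0;0 0 -0.4 0 0 0 0;0 0 -0.15 0 0 0 0;0.3 0.08 0 0 0 0 0;0.45 0.12 0 0 0 0 0;0.5 0.14 0 0 0 0 0;0.5 0.14 0 0 0 0 0;0.5 0.14 0 0 0 0 0;0.4 0.09 0 0 0 0 0;0.1 0.01 0 0 0 0 0;0 0 0 0 0 0 0"
}}

```text
time_s: 22.15
tool_pos: [0.644, 0.1615, 0.1895]
tool_rot: [0.74, 0.673, -0.001, -0.0]
contact_force: [-0.0, -1.5, -4.0]
grip_width: 0.0439
grasp_force: 50.0
```

```bash
python3 - <<'E'
from h import *
go((.6438,.1617,.045),-5.3)
S=snap('scene','s9.png')
im=cv2.cvtColor(S['pixels'],cv2.COLOR_RGB2HSV)
print('pin top expected px home/up',proj(S,(.5445,-.1055,.057)),proj(S,(.5445,-.1055,.083)))
print(S['pixels'][205:240:2,251].mean(1).round().tolist())
E
```

```text
move [0.002 0.    1.445] norm 1.445 az -0.0006 yaw now -5.41 tilt 0.09 pos [0.644  0.1615 0.1895] t 22.15 F [-0.03 -1.54 -3.98] w 0.0439 gf 50.0
pin top expected px home/up (np.float64(250.3139623057876), np.float64(222.65871802809698)) (np.float64(249.90191621124555), np.float64(215.38687545378787))
[225.0, 225.0, 224.0, 223.0, 222.0, 224.0, 184.0, 163.0, 167.0, 155.0, 109.0, 106.0, 115.0, 113.0, 87.0, 102.0, 231.0, 224.0]
```

Request:
{"method": "drive_tool", "body": {
  "targets": "0 0 0.2 0 0 0 0;0 0 0.4 0 0 0 0;0 0 0.4 0 0 0 0;0 0 0.3 0 0 0 0;0 0 0.13 0 0 0 0;0 0 0.03 0 0 0 0;0 0 0.01 0 0 0 0;0 0 0 0 0 0 0"
}}

```text
time_s: 23.2
tool_pos: [0.6452, 0.1615, 0.0446]
tool_rot: [0.74, 0.673, 0.001, 0.0]
contact_force: [0.3, -0.2, -3.3]
grip_width: 0.0435
grasp_force: 50.0
```

```bash
python3 - <<'E'
from h import *
go((.6438,.1617,.0405),-5.3)
a=cv2.imread('pics/s4.png',0).astype(float)
b=cv2.imread('pics/s9.png',0).astype(float)
# match pin-head top patch vertically
t=a[209:222,243:260].astype(np.float32)
r=cv2.matchTemplate(b[205:235,240:263].astype(np.float32),t,cv2.TM_CCOEFF_NORMED)
_,v,_,l=cv2.minMaxLoc(r);print('pin head shift px',l[1]-4,l[0]-3,round(v,3)); print(r[:,l[0]].round(3))
E
```

```text
move [ 0.001 -0.014  0.041] norm 0.043 az -0.0009 yaw now -5.46 tilt 0.09 pos [0.6452 0.1615 0.0446] t 23.2 F [ 0.31 -0.23 -3.3 ] w 0.0435 gf 50.0
pin head shift px 12 -1 0.73
[0.353 0.494 0.528 0.533 0.522 0.529 0.528 0.546 0.568 0.598 0.642 0.675
 0.679 0.676 0.68  0.7   0.73  0.711]
```

Request:
{"method": "drive_tool", "body": {
  "targets": "0 0 0.02 0 0 0 0;0 0 0.015 0 0 0 0;0 0 0.01 0 0 0 0;0 0 0.005 0 0 0 0;0 0 0 0 0 0 0"
}}

```text
time_s: 23.82
tool_pos: [0.6447, 0.1615, 0.0404]
tool_rot: [0.74, 0.673, 0.0, 0.0]
contact_force: [-7.9, -1.2, 25.1]
grip_width: 0.0441
grasp_force: 50.0
```

Request:
{"method": "drive_tool", "body": {
  "targets": "0 0 -0.007 0 0 0 0;0 0 0 0 0 0 1;0 0 0 0 0 0 1;0 0 0 0 0 0 1;0 0 0 0 0 0 1;0 0 0 0 0 0 1;0 0 -0.3 0 0 0 1;0 0 -0.6 0 0 0 1;0 0 -0.6 0 0 0 1;0 0 -0.4 0 0 0 1;0 0 0 0 0 0 1"
}}

```text
time_s: 25.2
tool_pos: [0.6462, 0.1617, 0.2329]
tool_rot: [0.74, 0.673, 0.003, 0.002]
contact_force: [0.4, 0.5, -0.1]
grip_width: 0.0912
grasp_force: 0.0
```

```bash
python3 - <<'E'
from h import *
go((.5445,-.1055,.25))
S=snap('scene','s10.png');D=snap('side','d10.png')
for f,u,v0 in(('s4',251,205),('s10',251,205)):
    g=cv2.imread(f'pics/{f}.png',0); print(f,g[v0:v0+36,249:253].mean(1).astype(int).tolist())
for f in('d4','d10'):
    g=cv2.imread(f'pics/{f}.png',0); print(f,g[240:275,310:313].mean(1).astype(int).tolist())
print(proj(D,(.5445,-.1055,.083)),proj(D,(.5445,-.1055,.057)))
E
```

```text
move [-2.757 -0.757 -0.18 ] norm 2.864 az 0 yaw now -5.46 tilt 0.35 pos [0.6462 0.1617 0.2329] t 25.2 F [ 0.4   0.46 -0.1 ] w 0.0912 gf 0.0
s4 [226, 226, 226, 226, 226, 224, 205, 181, 182, 184, 184, 185, 188, 190, 185, 141, 136, 133, 114, 115, 117, 128, 134, 123, 111, 111, 112, 108, 87, 82, 101, 178, 231, 228, 226, 227]
s10 [223, 223, 224, 223, 223, 222, 221, 221, 221, 220, 221, 222, 223, 221, 191, 178, 182, 182, 178, 185, 187, 185, 177, 134, 129, 124, 110, 104, 83, 77, 99, 176, 228, 225, 224, 224]
d4 [50, 49, 50, 51, 51, 51, 41, 61, 213, 203, 195, 193, 195, 196, 185, 106, 108, 108, 112, 112, 113, 113, 115, 100, 60, 63, 63, 52, 57, 49, 71, 170, 154, 244, 244]
d10 [42, 52, 50, 51, 51, 50, 50, 51, 50, 48, 51, 49, 48, 36, 107, 229, 200, 195, 192, 192, 198, 201, 141, 108, 114, 65, 90, 54, 55, 50, 69, 162, 254, 243, 240]
(np.float64(310.77256711000047), np.float64(250.68905667018868)) (np.float64(310.4226495900485), np.float64(257.84717885629))
```

```bash
python3 - <<'E'
from h import *
D=snap('side')
k=cv2.inRange(cv2.cvtColor(D['pixels'],cv2.COLOR_RGB2HSV),(8,60,50),(28,255,255))
n,l,st,ce=cv2.connectedComponentsWithStats(k)
d=np.array([np.cos(np.radians(84.6)),np.sin(np.radians(84.6))]);h=np.array([.6447,.1615])
print('handle px expected',[np.round(proj(D,(*(h-a*d),.045)),1) for a in(.025,.1,.175)],'canister bar',proj(D,(.53,-.449,.182)))
for j in range(1,n):
    if st[j][4]>80: print(st[j],ce[j].round(1))
go((.6,.1,.2))
E
```

```text
handle px expected [array([308.2, 209.1]), array([315.5, 222.1]), array([323.4, 236.1])] canister bar (np.float64(370.61338871772153), np.float64(311.79474490471637))
[ 196   19   96   96 3614] [251.3  78.7]
[289 126  26   7  89] [301.5 128.9]
[282 135   8  18  82] [285.8 143.4]
[296 134  17  18 241] [303.2 142.9]
[341 162  15  10 117] [347.8 166.3]
[170 199  24   8 145] [181.5 202.5]
[305 205  22  34 296] [316.1 222. ]
[418 216  17  22 281] [426.  226.2]
[445 241  19  24 331] [453.4 252.5]
[370 247  23  22 345] [380.  258.4]
[233 258  40  18 329] [252.4 266.5]
[ 235  276   51   57 1456] [256.1 308.7]
[352 298  42  30 413] [372.1 312.3]
move [-0.652 -0.378  0.281] norm 0.805 az 0 yaw now -5.46 tilt 0.1 pos [0.6439 0.1613 0.228 ] t 25.35 F [-0.09  0.68 -1.16] w 0.0911 gf 0.0
```

The handle is level where expected (316,222), the canister is in place, the pin is home and the gripper is clear.

```bash
python3 -c "
from rig import env
print(env.finish_job())"
```

```text
the job is handed in; nothing more can be done
None
```

I handed the job in at about 25 s of robot time. The pin measures home in both views after one brisk blow with the mallet held by its head; the canister and mallet stand upright and released on the bench. I never checked the bystanders' final positions, and the hand-in returned no verdict.

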